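# Gauge a brass pin on the bench comparator

### The arm

A 7-joint arm with a two-finger parallel gripper is mounted at the origin on a cart in front of the work surface, level with it; the furniture and walls round the work are solid. World frame = base frame: x ahead of the robot, y to its left, z up, the work surface at z = 0. Lengths are in m, angles in rad, forces in N, time in s.
With the tool pointing down it reaches from about 0.4 to 0.85 m from the base axis. Payload 10.4 kg.
Tool frame: the origin (TCP) lies where the fingers leave the gripper's body, on its centre line; the fingertips stand 73 mm ahead of it and the grasp point (between the pads) lies 54 mm ahead of it; z points along the fingers, y is the line along which they close (so a half turn about z gives the same grasp; the last joint's range is limited). The gripper opens to 85 mm and grips with 20 to 120 N. Pads are 22 mm wide; open, the fingers measure 114 mm over their backs; the gripper's body (76 mm by 85 mm) begins 54 mm behind the grasp point. The pads swing forward as they close: fully open they stand 13 mm farther back than shut.
Start: joints at [-1.293, 0.332, -0.065, 1.46, 0.022, 1.35, -0.088], TCP at [0.185, 0.597, 0.304] pointing down, gripper open.
Joint ranges: [-2.6, 2.6], [-0.5, 2.12], [-1.47, 1.34], [0.16, 2.42], [-1.27, 4.41], [0.06, 2.06], [-2.6, 2.6]. Speed limits (rad/s): [2.22, 2.22, 2.79, 2.79, 3.14, 3.14, 3.14].

### API

Orientations are given as a unit quaternion [x, y, z, w].
In Python, from workcell import manip, camera gives the robot as it stands. The module is installed in compiled form; this text tells all that it offers.
- The arm moves only by the shell command python3 -m creep 'ROWS' [OPENING] [FORCE]. ROWS is JSON, a list of rows, each a list of 2 entries, a list of its own where there are three numbers: the shift along the tool's x, y, z in mm, then the turn about the tool's z in rad. In form: [[[tx, ty, tz], twist], ...]. A call has 1 to 5 rows; each row is the pose to reach, as a shift and turn from the pose commanded when the call began, along the tool's axes at that moment; what a row does not reach only later rows make up. A row lasts 1/12 s, in which the tool goes at most 41.7 mm and 7.16 degrees, less where a joint would pass 70% of its speed; a pose out of reach is approached as far as the arm can. A call with a gripper value outside its range is refused whole. OPENING is the opening, from 0 (shut) to 1 (fully open), set as the call begins (- or left out, the last holds). The fingers move at their own pace and stop on an object; FORCE is the grip in N (left out, the last holds). Time passes only in rows, so rows that repeat a pose let the fingers close. It gives the time, the measured TCP pose, the force, the opening and the grip force at its end, in the units of the state.
- manip.get_obs(): the state, without advancing time (a new reading comes with each control period).
- camera(name): name is "side" or "top"; returns a dict with "pixels" (400x640x3 uint8, red, green, blue), "z_map" (400x640 float32, m along the optical axis (not along the pixel's ray), 0 where there is no reading), "fx", "fy", "cx", "cy" (pixels), "extrinsics" (4x4, takes a point from world to camera coordinates). Camera axes: x right, y down, z forward; pixel columns grow to the right and rows downward; lengths in m; the calibration is good to about 2 mm. A picture is of the moment at which its call begins.
- manip.hand_in(): hands the job in; it is judged then, once.
The state is a dict: "clock": time; "joint_pos": joint angles; "joint_velocities": joint speeds; "tau": joint torques, N m; "position": TCP position; "ee_rot": TCP orientation; "ft_force": force on the tool from outside, world axes, zero at the start; "torque": the same for the moment, N m; "grip_width": opening from 0.0 (shut) to 1.0 (fully open); "grasp_force": force on a finger pad.
Only numpy, scipy, OpenCV 4.12 (cv2) and the standard library are available. Lean on these libraries where they do the work, as an engineer would, in place of code of your own. Each camera call takes 0.05 s, during which the arm holds its last target. There are 200 camera calls.

### The job

Check the brass pin on the dial comparator: with a fingertip lightly on top of it, roll it across the table until it lies along the white line, then, with the pin at rest there, press the gauge's lift lever all the way down so that the gauge foot settles on top of the pin. Do not pinch or lift the pin, keep it on the table, and leave the steel pin and the other things on the bench where they are.

Things in the scene. Friction and masses are not known exactly. Their poses are not given: they have to be found in the camera images.
- comparator: Bench comparator, fixed: a green casting with a dark granite table, column and dial gauge. Origin: centre of its underside; x along the white line, away from the robot to the column; y left; z up. Flat table top 200 mm (x) by 210 mm (y), 28 mm above the origin, clear in front of x = 15 mm. The gauge is over x = 22 to 49 mm, up to 177 mm high; the column is at x = 88 mm.
- line_middle (a point): Middle of the thin white line inlaid in the table top, 28 mm above the comparator's origin. The line is 2 mm wide and runs the table's whole length along the comparator's x at y = 0, passing under the gauge foot.
- brass_pin: The pin to gauge: plain brass cylinder, 16 mm in diameter, 140 mm long, 0.24 kg, lying on the table roughly parallel to the white line, on either side of it. Origin at its middle on its axis, 36 mm above the comparator's origin; x along its axis. It rolls with slight resistance and stops when nothing pushes it. A flat fingertip dragged across its top rolls it half as far as the fingertip moves.
- steel_pin: A steel pin of the same size and axes, lying on the table on the other side of the line. To be left alone.
- gauge_foot (a point): Centre of the flat underside of the gauge foot, a disc 12 mm in diameter at the spindle's lower end, right above the white line at x = 35 mm in the comparator's frame; raised it is 25 mm above the table, 9 mm above the top of a pin lying there.
- spindle (a joint): Height of the gauge spindle in m: 0 fully raised, 0.009 when the foot rests on a pin lying on the line, 0.015 at its lowest with nothing under it. A light spring (about 2 N) pushes it down; the lift lever carries it.
- lever_knob (a point): Centre of the black ball knob (18 mm) at the end of the lift lever, which lies across the top of the gauge, square to the white line, with the knob out to the right (-y of the comparator). The lever turns about an axis along the comparator's x through x = 35, y = 18, z = 156 mm; the knob's centre is 85 mm from that axis.
- lift_lever (a joint): Angle of the lift lever in rad: at 0 it is up (knob 40 degrees above level, spindle raised); it grows as the knob is pressed down, to 0.96 (knob 15 degrees below level) at its stop, where the lever has let the spindle go. It stays where it is left; pressing takes about 1 to 2 N at the knob.
- loupe: Black eye loupe, 38 mm in diameter and 32 mm high, standing on the bench. Origin at the centre of its underside. To be left alone.
- padlock_steel: Steel padlock lying on its side, 79 x 50 x 18 mm, on the bench to the right. Origin at the centre of its underside. To be left alone.
- chip_brush: Flat brush with a red handle, 153 x 40 x 10 mm, lying on the bench in front of the comparator. Origin at the centre of its underside. To be left alone.

How it is judged:
On the way, in this order (a step that is already met when the one before it is completed fails the run):
1. the brass pin lies still along the white line under the raised gauge, the finger off it (y of brass_pin in the frame of comparator between -0.004 and 0.004 m and angle between the x axis of brass_pin and the x axis of comparator, either way round below 0.08 rad and linear speed of brass_pin below 0.01 m/s and contact force between the fingers and brass_pin below 0.2 N and value of joint lift_lever below 0.3 rad), for 0.2 s.
2. the lift lever is pressed down and the gauge foot stands on the brass pin (value of joint lift_lever above 0.85 rad and value of joint spindle between 0.0075 and 0.0102 m), for 0.2 s.
At the end, for the whole second after the job is handed in: The brass pin lies at rest on the table, its middle within 4 mm of the white line and its axis within 0.08 rad of it; the lift lever is down (beyond 0.85 rad) and the gauge foot rests on top of the pin (spindle between 7.5 and 10.2 mm down) (all of step 2 and y of brass_pin in the frame of comparator between -0.004 and 0.004 m and z of brass_pin in the frame of comparator between 0.034 and 0.038 m and angle between the x axis of brass_pin and the x axis of comparator, either way round below 0.08 rad and linear speed of brass_pin below 0.01 m/s); the robot touches nothing.
It fails at once if the brass pin is lifted off the table or rolls off it (z of brass_pin in the frame of comparator above 0.042 m or z of brass_pin in the frame of comparator below 0.031 m).
It fails at once if the brass pin is pressed or pinched with more than 38 N (contact force between the fingers and brass_pin above 38 N).
It fails at once if the steel pin is moved more than 8 mm (distance of steel_pin from where it was at the start of the episode above 0.008 m).
It fails at once if another thing on the bench is moved more than 20 mm (distance of any of loupe, padlock_steel, chip_brush from where it was at the start of the episode above 0.02 m).
It also fails if it takes over 64 s, if anything falls off the work surface, if the arm or the gripper's body presses on something with over 40 N, if the wrist force passes 120 N, or if a joint passes its speed limit or range.

## Working session

There is one attempt and no reset: what is moved stays moved. The work goes in short steps, Python scripts to look and compute and a shell command to move; the robot and the scene stay as the last step left them, time stands still between calls to the robot, and variables do not carry over. Pictures are saved under pics/ and viewed, at most 10 in all, crops included, and the job is handed in when it is done.

```bash
mkdir -p pics
python3 - <<'E'
from workcell import manip, camera
import cv2, numpy as np
for n in("side","top"):
    c=camera(n); np.savez(f"{n}0.npz",**c)
    cv2.imwrite(f"pics/{n}0.png",c["pixels"][...,::-1])
    print(n,c["fx"],c["cx"],c["cy"],np.round(np.linalg.inv(c["extrinsics"]),3).tolist())
o=manip.get_obs();print(o["clock"],o["position"],o["ee_rot"],o["grip_width"])
E
```

```text
side 404.8465240126673 321.98448675839006 197.58925511954388 [[-0.407, -0.658, 0.633, -0.034], [-0.913, 0.296, -0.279, 0.021], [-0.004, -0.692, -0.722, 0.776], [0.0, 0.0, 0.0, 1.0]]
top 492.753347197423 318.5105236639157 209.52728083582755 [[-0.025, -0.989, 0.148, 0.381], [-1.0, 0.025, 0.0, -0.219], [-0.004, -0.148, -0.989, 1.037], [0.0, 0.0, 0.0, 1.0]]
0.1 [0.1850773  0.59672266 0.30321583] [ 1.49799893e-01  9.88716134e-01 -6.28628037e-04 -6.17773889e-05] 0.9989017056560657
```

View pics/top0.png

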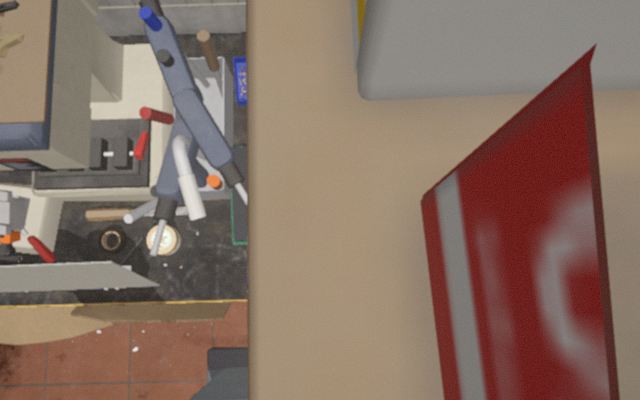

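View pics/side0.png

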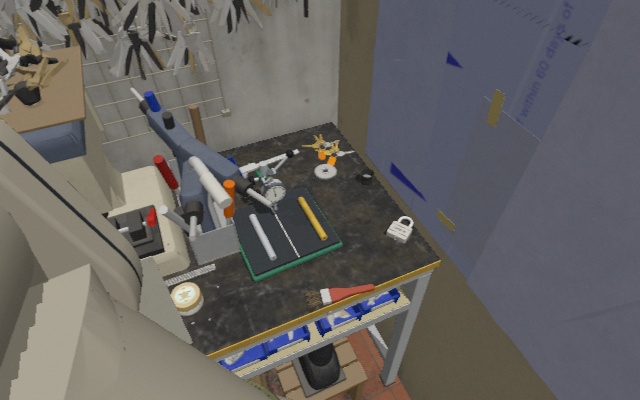

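The top view is mostly blocked by an overhead board (columns over 248) and shows only the table's left edge at (240,195). The side view shows the white line from (298,256) to (275,205), the steel pin at (262,237), the brass pin at (312,218), the gauge at (274,192) and the knob near (294,152).

```bash
cat > h.py <<'E'
import numpy as np, cv2
def load(n): return dict(np.load(n))
def pt(c,u,v,z=None):
    """pixel -> world: by depth, or on plane z"""
    M=np.linalg.inv(c["extrinsics"]); r=M[:3,:3]@np.array([(u-c["cx"])/c["fx"],(v-c["cy"])/c["fy"],1.])
    s=c["z_map"][int(round(v)),int(round(u))] if z is None else (z-M[2,3])/r[2]
    return M[:3,3]+s*r
def cloud(c):
    M=np.linalg.inv(c["extrinsics"]); v,u=np.mgrid[:400,:640]; d=c["z_map"]
    P=np.stack([(u-c["cx"])/c["fx"]*d,(v-c["cy"])/c["fy"]*d,d],-1)
    return P@M[:3,:3].T+M[:3,3]
def proj(c,p):
    q=c["extrinsics"]@np.append(p,1.); return c["fx"]*q[0]/q[2]+c["cx"],c["fy"]*q[1]/q[2]+c["cy"]
E
python3 - <<'E'
from h import *
s=load("side0.npz");t=load("top0.npz")
for u,v in[(294,152),(296,153),(274,193),(262,237),(312,218),(298,256),(275,205),(240,270),(340,238),(185,140),(210,180),(230,190),(195,120),(152,100),(165,170),(60,250),(200,240),(186,297),(170,270),(400,230),(366,178),(340,293),(500,150),(290,120),(100,240)]:
    print(u,v,np.round(pt(s,u,v),3))
print("top")
for u,v in[(240,195),(185,180),(190,90),(150,15),(300,200),(350,50),(450,50),(500,250),(425,200),(590,50),(250,300),(100,270)]: print(u,v,np.round(pt(t,u,v),3))
print(proj(s,[.185,.597,.303]),proj(t,[.185,.597,.303]))
im=s["pixels"][130:290,150:420,::-1]
cv2.imwrite("pics/crop0.png",cv2.resize(im,None,fx=2.96,fy=2.96,interpolation=cv2.INTER_CUBIC))
E
```

```text
294 152 [ 0.849 -0.279  0.003]
296 153 [ 0.843 -0.283  0.002]
274 193 [ 0.596 -0.139  0.124]
262 237 [ 0.551 -0.086  0.043]
312 218 [ 0.556 -0.213  0.044]
298 256 [ 0.478 -0.145  0.028]
275 205 [ 0.607 -0.14   0.072]
240 270 [ 0.516 -0.017 -0.001]
340 238 [ 0.506 -0.265 -0.002]
185 140 [0.706 0.01  0.243]
210 180 [ 0.538 -0.008  0.266]
230 190 [ 0.548 -0.04   0.217]
195 120 [ 0.789 -0.025  0.23 ]
152 100 [0.809 0.049 0.291]
165 170 [0.674 0.067 0.205]
60 250 [0.081 0.071 0.661]
200 240 [0.567 0.044 0.082]
186 297 [0.473 0.104 0.033]
170 270 [0.569 0.126 0.014]
400 230 [ 0.454 -0.399  0.02 ]
366 178 [ 0.639 -0.406  0.029]
340 293 [ 0.363 -0.195  0.012]
500 150 [ 0.322 -0.459  0.345]
290 120 [ 0.951 -0.308  0.043]
100 240 [0.087 0.06  0.654]
top
240 195 [ 0.566 -0.056  0.028]
185 180 [ 0.548 -0.007  0.269]
190 90 [ 0.71  -0.005  0.241]
150 15 [0.813 0.044 0.302]
300 200 [ 0.39  -0.216  0.983]
350 50 [ 0.408 -0.223  0.983]
450 50 [ 0.381 -0.219  1.037]
500 250 [ 0.381 -0.219  1.037]
425 200 [ 0.389 -0.229  0.988]
590 50 [ 0.381 -0.219  1.037]
250 300 [ 0.379 -0.211  0.982]
100 270 [0.412 0.157 0.192]
(np.float64(-456.00784115834256), np.float64(646.2661570139422)) (np.float64(-251.73005222912457), np.float64(437.3900944399247))
```

View pics/crop0.png

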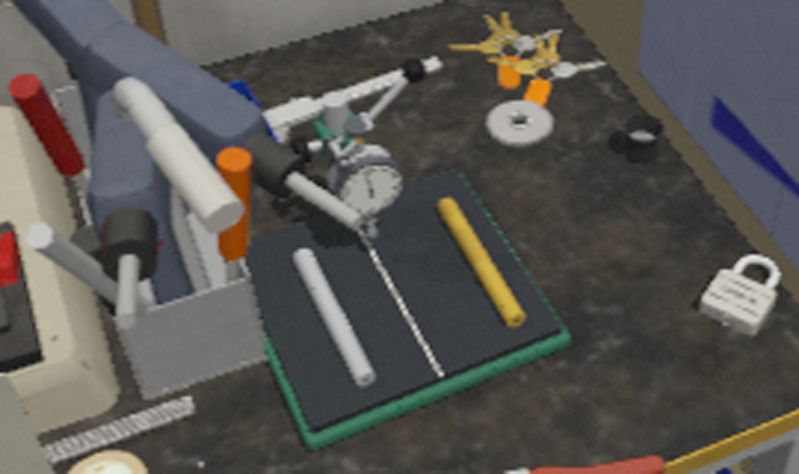

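The crop shows the brass pin right of the line, the steel pin left of it, the knob at about (290,153) and a tool caddy left of the table. Next I'll fit the poses.

```bash
cat > pose.py <<'E'
from h import *
def mask_pose(c,m,z):
    v,u=np.nonzero(m); P=np.array([pt(c,a,b,z) for a,b in zip(u,v)])[:,:2]
    (cx,cy),(w,h),a=cv2.minAreaRect(P.astype(np.float32)*1000)
    vx,vy,x0,y0=cv2.fitLine(P.astype(np.float32),cv2.DIST_HUBER,0,.01,.01).ravel()
    sg=1 if vx>0 else -1
    return np.array([cx,cy])/1000,sorted([w,h]),np.arctan2(vy*sg,vx*sg),P
def brass(c,box=(190,250,280,345)):
    hsv=cv2.cvtColor(c["pixels"],cv2.COLOR_RGB2HSV); m=np.zeros((400,640),bool)
    r0,r1,c0,c1=box; m[r0:r1,c0:c1]=True
    m&=(hsv[...,0]>15)&(hsv[...,0]<32)&(hsv[...,1]>120)&(hsv[...,2]>70)
    n,l,st,_=cv2.connectedComponentsWithStats(m.astype(np.uint8)); k=1+np.argmax(st[1:,4])
    return mask_pose(c,l==k,.036)
E
python3 - <<'E'
from pose import *
s=load("side0.npz")
ctr,wh,a,P=brass(s); print("brass",ctr,wh,a,len(P), P.mean(0))
hsv=cv2.cvtColor(s["pixels"],cv2.COLOR_RGB2HSV)
m=np.zeros((400,640),bool); m[212:262,272:303]=True
m&=(hsv[...,2]>130)&(hsv[...,1]<60)
ctr,wh,a,P=mask_pose(s,m,.028); print("line",ctr,wh,a,len(P),P[np.argmin(P[:,0])],P[np.argmax(P[:,0])])
m=np.zeros((400,640),bool); m[180:280,230:350]=True
m&=(hsv[...,0]>65)&(hsv[...,0]<95)&(hsv[...,1]>120)
v,u=np.nonzero(m);C=cloud(s)[m]; print("green",len(v)); 
# corners of front face: leftmost-top, lowest, right
for nm,k in(("low",np.argmax(v)),("right",np.argmax(u)),("left",np.argmin(u))): print(nm,u[k],v[k],C[k],pt(s,u[k],v[k],.0))
C=cloud(s); g=(abs(C[...,2]-.028)<.004); g[:185]=0;g[285:]=0;g[:,:225]=0;g[:,350:]=0
Q=C[g][:,:2]; print("top",cv2.minAreaRect((Q*1000).astype(np.float32)))
k=C[145:162,282:298]; i=(k[...,2]>.13); print("knob pts",i.sum(),k[i].mean(0) if i.any() else "",k[i].max(0) if i.any() else "")
E
```

```text
brass [ 0.56592468 -0.2155405 ] [17.22139549255371, 149.57794189453125] 0.0234273 330 [ 0.56257961 -0.215551  ]
line [ 0.54950348 -0.13722488] [60.59740447998047, 133.54595947265625] 0.052902162 109 [ 0.47688297 -0.14736915] [ 0.61824965 -0.14019855]
green 320
low 255 279 [ 0.46685195 -0.03967939  0.01725825] [ 0.47824803 -0.04105646  0.        ]
right 341 244 [ 0.47505229 -0.25175648  0.01821004] [ 0.48728901 -0.25830718  0.        ]
left 240 247 [ 0.56108447 -0.03371886  0.02118944] [ 0.5777944 -0.0352511  0.       ]
top ((574.169677734375, -123.12248229980469), (203.44247436523438, 245.927001953125), 3.196632146835327)
knob pts 73 [ 0.6006774  -0.18003804  0.21806575] [0.61721952 0.02086778 0.77606788]
```

Run:
```python
from pose import *
s=load("side0.npz")
hsv=cv2.cvtColor(s["pixels"],cv2.COLOR_RGB2HSV)
band=np.zeros((400,640),np.uint8); cv2.line(band,(299,258),(277,210),1,7)
m=(band>0)&(hsv[...,2]>120)&(hsv[...,1]<60)
ctr,wh,a,P=mask_pose(s,m,.028); print("line",ctr,wh,a,len(P),P.min(0))
p=np.polyfit(P[:,0],P[:,1],1); print(p)
yaw=np.arctan(p[0]); ex=np.array([np.cos(yaw),np.sin(yaw)]);ey=np.array([-ex[1],ex[0]])
fx=P[:,0].min(); f=np.array([fx,np.polyval(p,fx)]); o=f+.1*ex
W=lambda x,y,z: np.append(o+x*ex+y*ey,z)
print("comp",o,yaw)
for n,q in dict(foot=(.035,0,.053),knob=(.035,.018-.085*np.cos(.698),.156+.085*np.sin(.698)),knobdown=(.035,.018-.085*np.cos(.262),.156-.085*np.sin(.262)),cFL=(-.1,.105,.028),cFR=(-.1,-.105,.028),cBR=(.1,-.105,.028)).items(): print(n,W(*q).round(4),np.round(proj(s,W(*q)),1))
b=brass(s); d=b[0]-o; d2=b[3].mean(0)-o; print("brass in comp",d@ex,d@ey,d2@ex,d2@ey,b[2]-yaw)
v,u=np.mgrid[140:165,278:302]; dk=(hsv[140:165,278:302,2]<50); print("dark",u[dk].mean(),v[dk].mean(),dk.sum())
C=cloud(s)[140:165,278:302]; h=dk&(C[...,2]>.12)&(C[...,2]<.3); print(h.sum(),u[h].mean(),v[h].mean(),C[h].mean(0))
print(pt(s,u[h].mean(),v[h].mean(),.156+.085*np.sin(.698)))
```

```text
line [ 0.55868225 -0.14335452] [11.958559036254883, 163.49085998535156] 0.042374827 114 [ 0.47688297 -0.15029715]
[ 0.02685437 -0.15814195]
comp [ 0.57684693 -0.14265109] 0.026847915914572498
foot [ 0.6118 -0.1417  0.053 ] [275.6 208.8]
knob [ 0.6131 -0.1888  0.2106] [289.6 152.8]
knobdown [ 0.6136 -0.2058  0.134 ] [298.5 176.3]
cFL [ 0.4741 -0.0404  0.028 ] [253.7 273.6]
cFR [ 0.4797 -0.2503  0.028 ] [339.7 240.2]
cBR [ 0.6796 -0.2449  0.028 ] [304.8 185.8]
brass in comp -0.012875007124620289 -0.0725699354115122 -0.016219160266890686 -0.07249063232967771 -0.0034206157594096863
dark 289.3404255319149 153.40425531914894 47
44 289.1363636363636 153.22727272727272 [ 0.60876054 -0.18620679  0.21367955]
[ 0.61225564 -0.1873312   0.21062837]
```

Run:
```python
from h import *
for n in("side0.npz","top0.npz"):
    c=load(n);C=cloud(c);C=C[c["z_map"]>.15]
    print(n,"rows x .1...,cols y .65 ->-.5")
    for x in np.arange(.1,1,.1):
        print(round(x,1),[ (round(float(C[k][:,2].max()),2) if (k:=(abs(C[:,0]-x)<.05)&(abs(C[:,1]-y)<.05)).any() else None) for y in np.arange(.6,-.55,-.1)])
```

```text
side0.npz rows x .1...,cols y .65 ->-.5
0.1 [None, None, None, None, None, 0.67, 0.6, None, None, None, 0.49, 0.49]
0.2 [None, None, None, None, None, None, None, None, None, None, 0.62, 0.59]
0.3 [None, None, None, None, None, 0.0, 0.0, 0.0, 0.01, 0.01, 0.61, 0.6]
0.4 [None, None, None, None, 0.19, 0.25, 0.25, 0.01, 0.01, 0.01, 0.02, 0.57]
0.5 [None, None, None, None, None, 0.28, 0.27, 0.21, 0.05, 0.02, 0.52, 0.54]
0.6 [None, None, None, 0.43, 0.43, 0.41, 0.28, 0.23, 0.22, 0.02, 0.51, 0.51]
0.7 [None, None, None, 0.45, 0.47, 0.46, 0.28, 0.16, 0.13, 0.01, 0.47, 0.47]
0.8 [None, None, None, 0.46, 0.51, 0.5, 0.3, 0.03, 0.01, 0.01, 0.01, 0.43]
0.9 [None, None, None, 0.48, 0.51, 0.5, 0.47, 0.46, 0.44, 0.42, 0.4, 0.4]
top0.npz rows x .1...,cols y .65 ->-.5
0.1 [-0.79, -0.79, -0.78, -0.79, -0.69, -0.21, -0.02, -0.02, None, None, None, None]
0.2 [-0.52, -0.54, -0.78, -0.79, -0.69, -0.69, -0.69, None, None, None, None, None]
0.3 [-0.46, -0.47, 0.0, 0.0, 0.0, 0.0, 0.0, 0.0, None, None, None, None]
0.4 [None, 0.0, 0.15, 0.25, 0.25, 0.25, 0.25, 0.01, None, None, None, None]
0.5 [None, None, 0.16, 0.16, 0.03, 0.28, 0.27, 0.21, None, None, None, None]
0.6 [None, 0.01, 0.16, 0.33, 0.41, 0.41, 0.28, 0.23, None, None, None, None]
0.7 [None, None, None, None, 0.46, 0.46, 0.28, 0.03, None, None, None, None]
0.8 [None, None, None, 0.06, 0.45, 0.41, 0.31, 0.03, None, None, None, None]
0.9 [None, None, None, 0.05, 0.29, 0.26, 0.26, 0.14, None, None, None, None]
```

```bash
python3 -m creep '[[[-30,-20,-20],-0.11],[[-65,-35,-45],-0.22],[[-100,-52,-70],-0.335],[[-135,-70,-95],-0.335],[[-165,-87,-116],-0.335]]' 0 20
python3 - <<'E'
from workcell import manip
from scipy.spatial.transform import Rotation as R
o=manip.get_obs();print(o["position"],R.from_quat(o["ee_rot"]).as_matrix().round(3).tolist(),o["joint_pos"],o["ft_force"])
E
```

```text
clock: 0.52
position: [0.3108, 0.471, 0.4143]
ee_rot: [-0.018, 1.0, -0.0, -0.0]
ft_force: [0.5, 0.4, 0.9]
grip_width: 0.295
grasp_force: 0.0
[0.31080601 0.47095193 0.41434289] [[-0.999, -0.035, -0.0], [-0.035, 0.999, -0.0], [0.0, -0.0, -1.0]] [-1.06180118e+00  1.63202634e-01 -7.61637129e-03  1.44015025e+00
  1.09697042e-03  1.53861331e+00  5.36481159e-01] [0.53327015 0.3697912  0.86297532]
```

```bash
python3 -m creep '[[[-25,-38,0],0],[[-50,-76,0],0],[[-70,-114,0],0],[[-77,-152,0],0],[[-77,-190,0],0]]'; python3 -m creep '[[[0,-40,0],0],[[0,-80,0],0],[[0,-120,0],0],[[0,-160,0],0],[[0,-200,0],0]]'; python3 -m creep '[[[0,-40,0],0],[[0,-80,0],0],[[0,-120,0],0],[[0,-160,0],0],[[0,-200,0],0]]';python3 -m creep '[[[0,-30,0],0],[[0,-60,0],0],[[0,-80,0],0],[[0,-80,0],0]]'
python3 - <<'E'
from workcell import manip
o=manip.get_obs();print(o["position"],o["joint_pos"].round(2))
E
```

```text
clock: 0.93
position: [0.3945, 0.2844, 0.4127]
ee_rot: [-0.016, 1.0, -0.0, -0.0]
ft_force: [0.5, -0.7, 0.4]
grip_width: 0.004
grasp_force: 0.0
clock: 1.35
position: [0.3995, 0.0849, 0.4133]
ee_rot: [-0.017, 1.0, 0.0, -0.0]
ft_force: [1.9, 0.5, 1.2]
grip_width: -0.002
grasp_force: 0.0
clock: 1.77
position: [0.4062, -0.115, 0.4134]
ee_rot: [-0.017, 1.0, 0.0, 0.0]
ft_force: [1.1, -0.6, -0.5]
grip_width: 0.004
grasp_force: 0.0
clock: 2.1
position: [0.4086, -0.1971, 0.4135]
ee_rot: [-0.014, 1.0, -0.0, 0.0]
ft_force: [0.0, -1.1, -0.3]
grip_width: -0.002
grasp_force: 0.0
[ 0.40859357 -0.19709025  0.41350135] [-0.52 -0.19  0.76  1.73  0.13  1.55  1.83]
```

```bash
python3 -m creep '[[[-30,-8,15],0],[[-60,-16,40],0],[[-90,-24,65],0],[[-115,-31,95],0],[[-133,-31,125],0]]'; python3 -m creep '[[[0,0,38],0],[[0,0,76],0],[[0,0,114],0],[[0,0,148],0],[[0,0,148],0]]'
python3 - <<'E'
from workcell import manip,camera
from pose import *
o=manip.get_obs();print(o["position"],o["joint_pos"].round(2),o["ft_force"])
c=camera("side");np.savez("side1.npz",**c)
p=o["position"];print("tip px",proj(c,[p[0],p[1],p[2]-.073]))
im=c["pixels"][100:290,150:420,::-1]
cv2.imwrite("pics/crop1.png",cv2.resize(im,None,fx=2.9,fy=2.9,interpolation=cv2.INTER_CUBIC))
E
```

```text
clock: 2.52
position: [0.5455, -0.2193, 0.2863]
ee_rot: [-0.017, 1.0, -0.0, -0.0]
ft_force: [0.0, 0.8, 1.2]
grip_width: 0.004
grasp_force: 0.0
clock: 2.93
position: [0.5404, -0.2169, 0.1339]
ee_rot: [-0.017, 1.0, 0.001, -0.005]
ft_force: [-0.4, 0.4, 0.1]
grip_width: 0.001
grasp_force: 0.0
[ 0.54043077 -0.21693138  0.13391297] [-0.32  0.5   0.79  1.79 -0.41  1.03  2.23] [-0.40083537  0.373396    0.07933684]
tip px (np.float64(315.9182416145626), np.float64(217.3299456593232))
```

View pics/crop1.png

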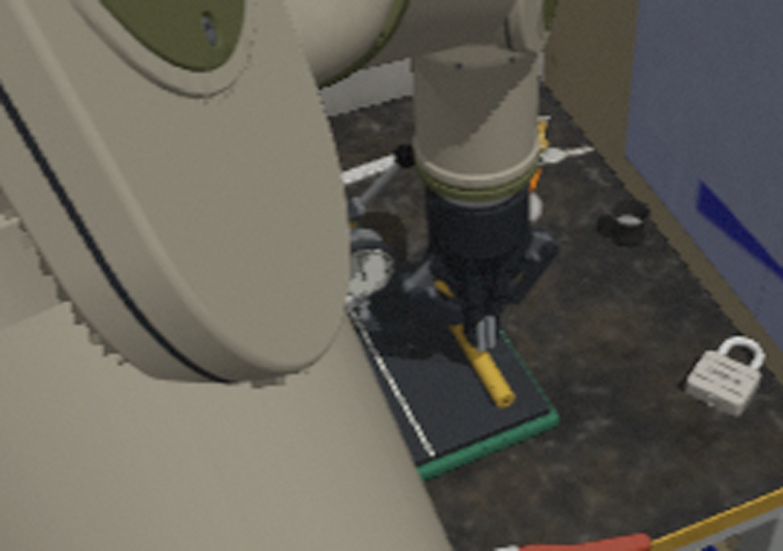

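The tip is above the pin's front half at crop (487,340), as planned; the arm hides part of the table. I'll let it settle and then shift to the start of the stroke.

```bash
python3 -m creep '[[[0,0,0],0],[[0,0,0],0]]'; python3 -m creep '[[[0,-8,4],0],[[0,-8,9],0],[[0,-8,9],0]]'
```

```text
clock: 3.15
position: [0.5447, -0.2197, 0.143]
ee_rot: [-0.017, 1.0, -0.0, 0.002]
ft_force: [0.0, -0.7, 0.1]
grip_width: 0.005
grasp_force: 0.0
clock: 3.4
position: [0.5438, -0.2279, 0.1316]
ee_rot: [-0.017, 1.0, -0.0, 0.0]
ft_force: [-0.5, 0.3, -1.1]
grip_width: -0.0
grasp_force: 0.0
```

```bash
python3 -m creep '[[[0,3,6],0],[[0,3,11],0],[[0,3,11],0]]'|grep -E "pos|ft"; for i in 1; do python3 -m creep '[[[0,0,1],0],[[0,0,2],0],[[0,0,2],0]]'|grep -E "pos|ft"; done;  python3 -m creep '[[[0,0,1],0],[[0,0,1],0]]'|grep -E "pos|ft"; python3 -m creep '[[[0,0,1],0],[[0,0,1],0]]'|grep -E "pos|ft"
```

```text
position: [0.5434, -0.2235, 0.1193]
ft_force: [-0.4, -0.8, 0.6]
position: [0.5438, -0.2243, 0.1184]
ft_force: [0.3, 0.3, 0.5]
position: [0.5437, -0.2243, 0.1175]
ft_force: [0.7, 0.3, -0.8]
position: [0.5439, -0.2244, 0.1166]
ft_force: [0.6, -0.2, 1.6]
```

```bash
python3 -m creep '[[[0,0,1],0],[[0,0,1],0]]'|grep -E "pos|ft"; python3 -m creep '[[[0,0,1],0],[[0,0,1],0]]'|grep -E "pos|ft"
```

```text
position: [0.5439, -0.225, 0.1163]
ft_force: [-1.6, 0.2, 7.5]
position: [0.5439, -0.2257, 0.116]
ft_force: [-4.0, -1.9, 14.7]
```

```bash
python3 -m creep '[[[0,2,-1],0],[[0,5,-1],0],[[0,8,-1],0],[[0,11,-1],0],[[0,14,-1],0]]'|grep -E "pos|ft"; python3 -m creep '[[[0,3,0],0],[[0,6,0],0],[[0,9,0],0],[[0,12,0],0],[[0,15,0],0]]'|grep -E "pos|ft"; python3 -m creep '[[[0,1,-1],0],[[0,1,-3],0],[[0,1,-10],0],[[0,1,-10],0]]'|grep -E "pos|ft"
python3 - <<'E'
from workcell import manip,camera
from pose import *
c=camera("side");np.savez("side2.npz",**c)
b=brass(c);print(b[:3],len(b[3]),b[3].mean(0))
o=np.array([.5768,-.1427])
for x in (.50,.52): 
  k=abs(b[3][:,0]-x)<.01; print(x,b[3][k].mean(0))
im=c["pixels"][160:290,230:400,::-1]
cv2.imwrite("pics/crop2.png",cv2.resize(im,None,fx=4,fy=4,interpolation=cv2.INTER_CUBIC))
E
```

```text
position: [0.5435, -0.211, 0.1166]
ft_force: [-2.8, -0.6, 11.3]
position: [0.5431, -0.1959, 0.1165]
ft_force: [-1.9, -0.7, 8.6]
position: [0.5431, -0.1947, 0.1267]
ft_force: [-0.5, -0.6, 0.8]
(array([ 0.51990979, -0.20152745]), [17.3939208984375, 58.03639221191406], np.float32(0.009090803)) 145 [ 0.5197356  -0.20159165]
0.5 [ 0.50056102 -0.20191365]
0.52 [ 0.51999267 -0.20152528]
```

View pics/crop2.png

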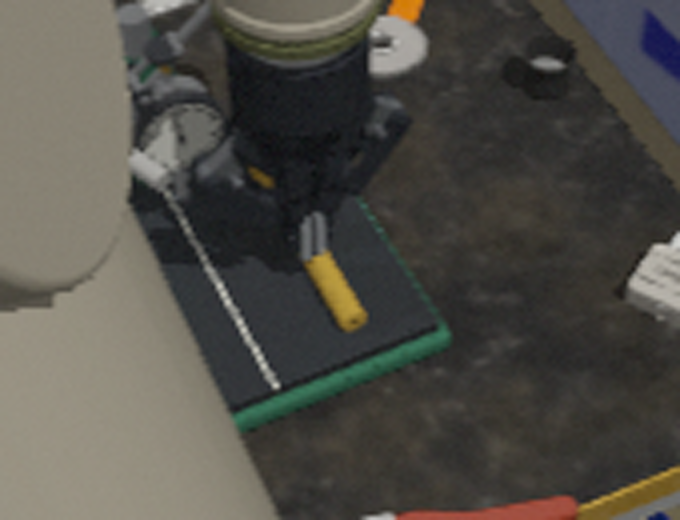

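The pin (crop 335,290) has rolled 15 mm towards the line and is still parallel to it. Two more strokes.

```bash
S(){ grep -E "pos|ft"; }
python3 -m creep '[[[0,-8,0],0],[[0,-16,0],0],[[0,-16,6],0],[[0,-16,9],0],[[0,-16,10],0]]'|S
python3 -m creep '[[[0,3,0],0],[[0,6,0],0],[[0,10,0],0],[[0,14,0],0],[[0,18,0],0]]'|S
python3 -m creep '[[[0,4,0],0],[[0,8,0],0],[[0,12,0],0],[[0,15,0],0],[[0,18,0],0]]'|S
python3 -m creep '[[[0,0,-1],0],[[0,0,-4],0],[[0,0,-10],0],[[0,-9,-10],0],[[0,-18,-10],0]]'|S
python3 - <<'E'
from workcell import manip,camera
from pose import *
c=camera("side");np.savez("side3.npz",**c)
b=brass(c);print(b[:3],len(b[3]))
E
```

```text
position: [0.543, -0.2114, 0.1154]
ft_force: [-4.6, -2.3, 13.3]
position: [0.5425, -0.1934, 0.1164]
ft_force: [-7.7, -1.2, 17.2]
position: [0.542, -0.1745, 0.116]
ft_force: [-1.8, 0.4, 8.8]
position: [0.543, -0.1927, 0.1258]
ft_force: [0.1, -0.7, 0.0]
(array([ 0.53726794, -0.18184756]), [17.03925895690918, 94.23578643798828], np.float32(0.04191352)) 209
```

```bash
S(){ grep -E "pos|ft"; }
python3 -m creep '[[[0,2,0],0],[[0,2,5],0],[[0,2,9],0],[[0,2,10],0]]'|S
python3 -m creep '[[[0,3,0],0],[[0,6,0],0],[[0,10,0],0],[[0,14,0],0],[[0,18,0],0]]'|S
python3 -m creep '[[[0,4,0],0],[[0,8,0],0],[[0,12,0],0],[[0,15,0],0],[[0,18,0],0]]'|S
python3 -m creep '[[[0,0,-1],0],[[0,0,-4],0],[[0,0,-10],0],[[0,-9,-10],0],[[0,-18,-10],0]]'|S
python3 - <<'E'
from workcell import manip,camera
from pose import *
c=camera("side");np.savez("side4.npz",**c)
b=brass(c);print(b[:3],len(b[3]))
im=c["pixels"][160:290,230:400,::-1]
cv2.imwrite("pics/crop4.png",cv2.resize(im,None,fx=4,fy=4,interpolation=cv2.INTER_CUBIC))
E
```

```text
position: [0.5428, -0.1909, 0.1159]
ft_force: [-5.4, -1.3, 18.3]
position: [0.5422, -0.1729, 0.1164]
ft_force: [-4.5, -1.4, 15.8]
position: [0.5416, -0.1538, 0.1156]
ft_force: [-0.0, 0.8, 1.9]
position: [0.5422, -0.1729, 0.1259]
ft_force: [-0.2, 0.1, 0.5]
(array([ 0.53632751, -0.16279668]), [16.884071350097656, 94.2121353149414], np.float32(0.055251352)) 206
```

View pics/crop4.png

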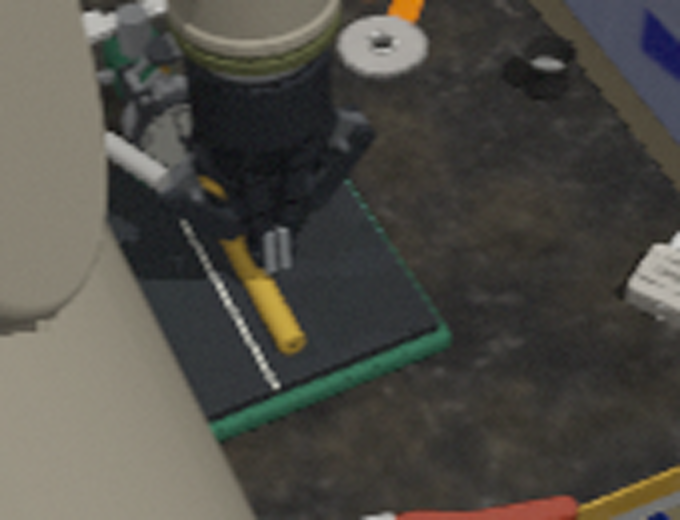

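The pin (crop 270,310) is close to the line, with the line still visible to its left from (185,225) to (277,387). A light tube near (140,165) ends at the gauge, so I'll check its position before going on.

Run:
```python
from pose import *
s=load("side0.npz");C=cloud(s)
for u,v in[(252,192),(256,195),(262,198),(268,202),(273,206),(262,192),(256,188),(245,183),(240,180),(235,175),(230,200),(222,208)]: print(u,v,C[v,u].round(3))
c=load("side4.npz")
hsv=cv2.cvtColor(c["pixels"],cv2.COLOR_RGB2HSV)
band=np.zeros((400,640),np.uint8); cv2.line(band,(299,258),(278,218),1,5)
m=(band>0)&(hsv[...,2]>110)&(hsv[...,1]<60)
P=mask_pose(c,m,.028)[3]
b=brass(c);p=np.polyfit(P[:,0],P[:,1],1)
print("line",p,P.min(0),P.max(0),len(P)); 
B=b[3]; q=np.polyfit(B[:,0],B[:,1],1);print(q)
for x in(.49,.52,.55,.58): print(x,np.polyval(p,x),np.polyval(q,x))
for x in(.49,.51,.53,.55,.57): k=abs(B[:,0]-x)<.01; print(x,B[k][:,1].mean(),np.ptp(B[k][:,1]))
```

```text
252 192 [ 0.544 -0.081  0.199]
256 195 [ 0.536 -0.086  0.195]
262 198 [ 0.522 -0.095  0.196]
268 202 [ 0.511 -0.103  0.192]
273 206 [ 0.61  -0.136  0.068]
262 192 [ 0.604 -0.114  0.129]
256 188 [ 0.752 -0.13   0.001]
245 183 [ 0.562 -0.074  0.211]
240 180 [ 0.572 -0.067  0.213]
235 175 [ 0.589 -0.061  0.215]
230 200 [ 0.495 -0.031  0.244]
222 208 [ 0.492 -0.013  0.234]
line [ 0.04523499 -0.16780224] [ 0.47688297 -0.14838819] [ 0.60797543 -0.13916028] 80
[ 0.05359561 -0.19082787]
0.49 -0.14563709242921752 -0.16456601973046484
0.52 -0.14428004277075124 -0.16295815128929922
0.55 -0.14292299311228496 -0.16135028284813357
0.58 -0.1415659434538187 -0.15974241440696793
0.49 -0.1632850516156804 0.015686364439971845
0.51 -0.16368895500713354 0.016930665694289415
0.53 -0.16294599127119258 0.01608116153222286
0.55 -0.16160594762846517 0.01715272887795949
0.57 -0.15958891142292136 0.012089361317255076
```

Run:
```python
from pose import *
for n in("side0.npz","top0.npz"):
    s=load(n);C=cloud(s);k=(s["z_map"]>.2)&(C[...,2]>.15)&(C[...,2]<.24)&(C[...,1]<-.055)&(C[...,1]>-.2)&(C[...,0]>.4)&(C[...,0]<.66)
    P=C[k];v,u=np.nonzero(k)
    i=np.argsort(P[:,1])
    for j in i[::max(1,len(i)//25)]: print(n,u[j],v[j],P[j].round(3))
```

```text
side0.npz 293 153 [ 0.611 -0.196  0.209]
side0.npz 287 150 [ 0.616 -0.184  0.218]
side0.npz 284 160 [ 0.61  -0.174  0.198]
side0.npz 276 167 [ 0.608 -0.154  0.187]
side0.npz 271 170 [ 0.614 -0.143  0.177]
side0.npz 263 164 [ 0.66  -0.138  0.159]
side0.npz 268 174 [ 0.606 -0.133  0.175]
side0.npz 266 180 [ 0.605 -0.127  0.161]
side0.npz 262 179 [ 0.613 -0.12   0.159]
side0.npz 269 201 [ 0.512 -0.105  0.193]
side0.npz 267 205 [ 0.506 -0.099  0.19 ]
side0.npz 260 196 [ 0.529 -0.093  0.196]
side0.npz 255 192 [ 0.545 -0.087  0.195]
side0.npz 253 192 [ 0.545 -0.083  0.197]
side0.npz 251 192 [ 0.547 -0.08   0.197]
side0.npz 247 184 [ 0.557 -0.076  0.212]
side0.npz 245 184 [ 0.56  -0.073  0.21 ]
side0.npz 242 180 [ 0.572 -0.071  0.211]
side0.npz 245 194 [ 0.555 -0.068  0.188]
side0.npz 244 193 [ 0.553 -0.066  0.193]
side0.npz 240 183 [ 0.566 -0.065  0.211]
side0.npz 234 169 [ 0.595 -0.063  0.225]
side0.npz 240 189 [ 0.559 -0.061  0.202]
side0.npz 239 188 [ 0.558 -0.059  0.206]
side0.npz 231 168 [ 0.599 -0.058  0.227]
side0.npz 236 185 [ 0.567 -0.056  0.208]
top0.npz 246 194 [ 0.536 -0.094  0
[... 305 characters left out ...]
0.566 -0.075  0.211]
top0.npz 234 161 [ 0.595 -0.073  0.202]
top0.npz 235 158 [ 0.604 -0.073  0.187]
top0.npz 232 183 [ 0.554 -0.071  0.211]
top0.npz 230 150 [ 0.609 -0.07   0.222]
top0.npz 230 161 [ 0.592 -0.069  0.215]
top0.npz 230 186 [ 0.549 -0.067  0.208]
top0.npz 228 161 [ 0.59  -0.067  0.222]
top0.npz 228 168 [ 0.579 -0.065  0.215]
top0.npz 227 142 [ 0.625 -0.064  0.218]
top0.npz 226 163 [ 0.587 -0.063  0.221]
top0.npz 225 160 [ 0.591 -0.062  0.224]
top0.npz 224 157 [ 0.596 -0.061  0.227]
top0.npz 223 155 [ 0.598 -0.06   0.23 ]
top0.npz 226 140 [ 0.634 -0.059  0.198]
top0.npz 222 140 [ 0.625 -0.058  0.228]
top0.npz 222 135 [ 0.636 -0.056  0.222]
top0.npz 221 135 [ 0.635 -0.055  0.225]
```

Run:
```python
from pose import *
s=load("side4.npz");C=cloud(s)
for z in np.arange(.12,.30,.015):
    k=(s["z_map"]>.2)&(abs(C[...,2]-z)<.0075)&(abs(C[...,1]+.173)<.065)&(abs(C[...,0]-.54)<.06)
    P=C[k]
    if len(P)>3: print(z.round(3),len(P),"y",np.percentile(P[:,1],[0,5,95,100]).round(3),"at x",P[np.argmax(P[:,1]),0].round(3),"xmin",P[:,0].min().round(3))
```

```text
0.12 217 y [-0.223 -0.212 -0.12  -0.113] at x 0.598 xmin 0.524
0.135 271 y [-0.233 -0.222 -0.117 -0.11 ] at x 0.534 xmin 0.524
0.15 317 y [-0.231 -0.226 -0.116 -0.11 ] at x 0.534 xmin 0.522
0.165 131 y [-0.213 -0.208 -0.123 -0.117] at x 0.595 xmin 0.521
0.18 70 y [-0.197 -0.192 -0.133 -0.133] at x 0.546 xmin 0.505
0.195 175 y [-0.203 -0.198 -0.134 -0.108] at x 0.509 xmin 0.504
0.21 207 y [-0.204 -0.198 -0.135 -0.134] at x 0.54 xmin 0.504
0.225 236 y [-0.204 -0.195 -0.137 -0.134] at x 0.545 xmin 0.504
0.24 86 y [-0.207 -0.201 -0.129 -0.129] at x 0.539 xmin 0.5
0.255 277 y [-0.213 -0.202 -0.13  -0.128] at x 0.536 xmin 0.498
0.27 270 y [-0.208 -0.2   -0.131 -0.13 ] at x 0.544 xmin 0.499
0.285 255 y [-0.207 -0.201 -0.132 -0.13 ] at x 0.544 xmin 0.5
```

```bash
S(){ grep -E "pos|ft"; }
python3 -m creep '[[[0,1,0],0],[[0,1,5],0],[[0,1,9],0],[[0,1,10],0]]'|S
python3 -m creep '[[[0,3,0],0],[[0,6,0],0],[[0,9,0],0],[[0,12,0],0]]'|S
python3 -m creep '[[[0,3,0],0],[[0,6,0],0],[[0,9,0],0],[[0,12,0],0]]'|S
python3 -m creep '[[[0,0,-1],0],[[0,0,-4],0],[[0,0,-10],0],[[0,-8,-10],0],[[0,-12,-10],0]]'|S
cat > line.py <<'E'
from pose import *
def rep(c):
    hsv=cv2.cvtColor(c["pixels"],cv2.COLOR_RGB2HSV)
    B=brass(c)[3]; q=np.polyfit(B[:,0],B[:,1],1)
    p=[.0400,-.1649]   # line y = p0 x + p1, fitted earlier
    print("pin slope",q[0],"n",len(B),"x",B[:,0].min(),B[:,0].max())
    for x in(.50,.54,.58): print(x,"line",np.polyval(p,x).round(4),"pin",np.polyval(q,x).round(4))
E
python3 - <<'E'
from workcell import manip,camera
from line import *
c=camera("side");np.savez("side5.npz",**c);rep(c)
E
```

```text
position: [0.5421, -0.172, 0.1159]
ft_force: [-6.2, -2.0, 19.3]
position: [0.5417, -0.16, 0.1164]
ft_force: [-4.9, -2.1, 17.6]
position: [0.5414, -0.1478, 0.1164]
ft_force: [-5.2, -1.2, 16.2]
position: [0.5416, -0.1602, 0.1258]
ft_force: [-1.2, -0.2, 0.5]
pin slope 0.05260146525122585 n 187 x 0.4892942647621441 0.5811982658503202
0.5 line -0.1449 pin -0.1524
0.54 line -0.1433 pin -0.1503
0.58 line -0.1417 pin -0.1482
```

```bash
S(){ grep -E "pos|ft"; }
python3 -m creep '[[[0,0,5],0],[[0,0,9],0],[[0,0,10],0]]'|S
python3 -m creep '[[[0,3,0],0],[[0,6,0],0],[[0,9,0],0],[[0,12,0],0],[[0,14,0],0]]'|S
python3 -m creep '[[[0,0,-1],0],[[0,0,-4],0],[[0,0,-10],0],[[0,-10,-10],0],[[0,-20,-12],0]]'|S
python3 -m creep '[[[0,-20,0],0],[[0,-40,0],0],[[0,-60,0],0],[[0,-60,0],0]]'|S
python3 - <<'E'
from workcell import manip,camera
from line import *
c=camera("side");np.savez("side6.npz",**c);rep(c)
im=c["pixels"][140:290,220:420,::-1]
cv2.imwrite("pics/crop6.png",cv2.resize(im,None,fx=4,fy=4,interpolation=cv2.INTER_CUBIC))
E
```

```text
position: [0.5416, -0.1602, 0.1157]
ft_force: [-5.6, -1.4, 18.2]
position: [0.5412, -0.146, 0.1164]
ft_force: [-5.6, -1.4, 18.1]
position: [0.5418, -0.1655, 0.1274]
ft_force: [0.1, -1.5, 0.4]
position: [0.5425, -0.2311, 0.1279]
ft_force: [-0.6, -1.1, -0.7]
pin slope -0.00990872524216293 n 230 x 0.4911462473496053 0.6062639254876032
0.5 line -0.1449 pin -0.1442
0.54 line -0.1433 pin -0.1446
0.58 line -0.1417 pin -0.145
```

View pics/crop6.png

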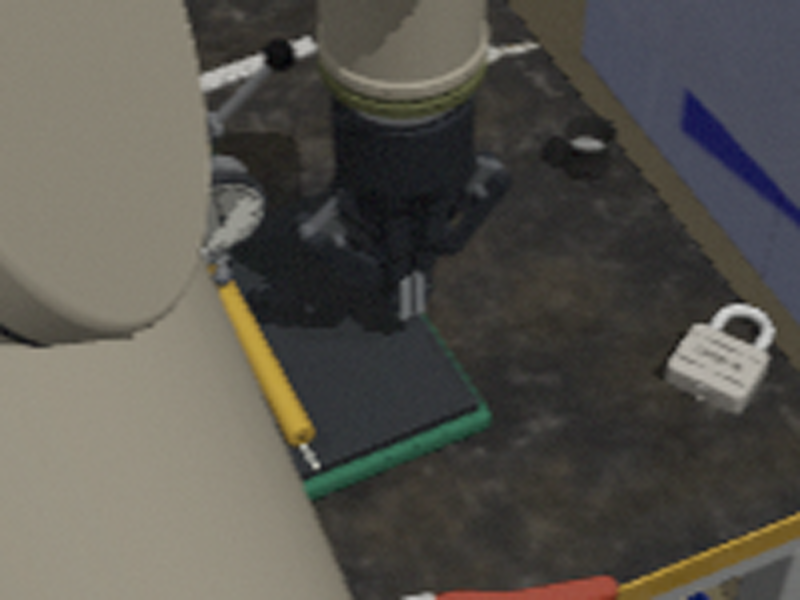

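The pin covers the line; its front end at crop (302,435) lines up with the exposed line at (310,455), though the forearm hides its far half. I'll rise and move above the knob, then check again with the view clearer.

```bash
S(){ grep -E "pos|ft"; }
python3 -m creep '[[[0,0,-40],0],[[0,0,-80],0],[[0,0,-120],0],[[0,0,-160],0],[[0,0,-200],0]]'|S
python3 -m creep '[[[-20,10,0],0],[[-40,20,0],0],[[-60,30,0],0],[[-72,37,0],0],[[-72,37,0],0]]'|S
python3 - <<'E'
from workcell import manip,camera
from line import *
c=camera("side");np.savez("side7.npz",**c);rep(c);o=manip.get_obs();print(o["position"],o["joint_pos"].round(2),proj(c,o["position"]-[0,0,.073]))
im=c["pixels"][130:280,220:420,::-1]
cv2.imwrite("pics/crop7.png",cv2.resize(im,None,fx=4,fy=4,interpolation=cv2.INTER_CUBIC))
E
```

```text
position: [0.5433, -0.2252, 0.3294]
ft_force: [1.2, -0.0, 0.1]
position: [0.6168, -0.1826, 0.3264]
ft_force: [0.3, -0.2, 0.5]
pin slope -0.0024536563678765606 n 242 x 0.4911462473496053 0.6062639254876032
0.5 line -0.1449 pin -0.144
0.54 line -0.1433 pin -0.1441
0.58 line -0.1417 pin -0.1442
[ 0.61532808 -0.18444553  0.3266782 ] [-0.39  0.46  0.86  1.41 -0.34  1.43  2.08] (np.float64(286.0339836632132), np.float64(136.83716795305412))
```

View pics/crop7.png

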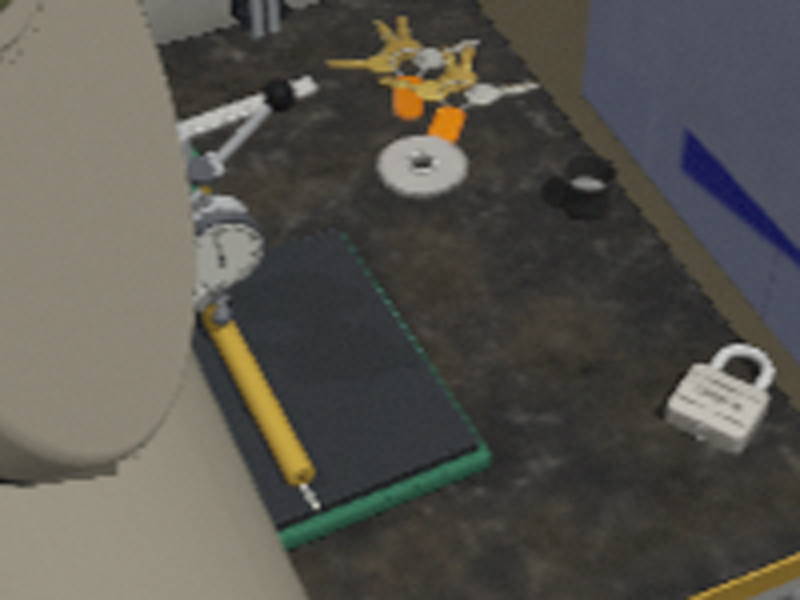

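The view is now clear: the pin runs from crop (302,478) to the foot at (215,310), and the knob is at (279,96). The mask near the foot may bias the slope, so I'll measure by slices.

Run:
```python
from line import *
for n in("side5.npz","side7.npz"):
    c=load(n); B=brass(c,(190,270,260,345))[3]
    for x in np.arange(.49,.62,.01):
        k=abs(B[:,0]-x)<.005
        if k.any(): print(n,x.round(2),k.sum(),B[k][:,1].mean().round(4),"edges",B[k][:,1].min().round(4),B[k][:,1].max().round(4),"line",round(.04*x-.1649,4))
c=load("side7.npz");hsv=cv2.cvtColor(c["pixels"],cv2.COLOR_RGB2HSV)
band=np.zeros((400,640),bool);band[248:260,290:304]=1
m=band&(hsv[...,2]>110)&(hsv[...,1]<60);P=mask_pose(c,m,.028)[3];print("line stub",P.mean(0),len(P))
```

```text
side5.npz 0.49 12 -0.1511 edges -0.1569 -0.1445 line -0.1453
side5.npz 0.5 24 -0.152 edges -0.16 -0.1445 line -0.1449
side5.npz 0.51 26 -0.1522 edges -0.1601 -0.1444 line -0.1445
side5.npz 0.52 23 -0.1516 edges -0.1591 -0.1444 line -0.1441
side5.npz 0.53 23 -0.1518 edges -0.1592 -0.1443 line -0.1437
side5.npz 0.54 23 -0.1515 edges -0.1592 -0.1443 line -0.1433
side5.npz 0.55 17 -0.1502 edges -0.1561 -0.1443 line -0.1429
side5.npz 0.56 15 -0.148 edges -0.1529 -0.1431 line -0.1425
side5.npz 0.57 14 -0.1476 edges -0.1529 -0.1431 line -0.1421
side5.npz 0.58 10 -0.148 edges -0.1529 -0.1431 line -0.1417
side7.npz 0.49 14 -0.144 edges -0.1517 -0.1373 line -0.1453
side7.npz 0.5 27 -0.1444 edges -0.1527 -0.1362 line -0.1449
side7.npz 0.51 27 -0.1446 edges -0.1528 -0.1361 line -0.1445
side7.npz 0.52 26 -0.1439 edges -0.1517 -0.136 line -0.1441
side7.npz 0.53 25 -0.1438 edges -0.1517 -0.1359 line -0.1437
side7.npz 0.54 25 -0.144 edges -0.1518 -0.1358 line -0.1433
side7.npz 0.55 24 -0.1431 edges -0.1518 -0.1347 line -0.1429
side7.npz 0.56 25 -0.1426 edges -0.1507 -0.1345 line -0.1425
side7.npz 0.57 23 -0.1426 edges -0.1507 -0.1344 line -0.1421
side7.npz 0.58 22 -0.1425 edges -0.1507 -0.1344 line -0.1417
side7.npz 0.59 23 -0.1424 edges -0.1507 -0.1342 line -0.1413
side7.npz 0.6 21 -0.1419 edges -0.1496 -0.1342 line -0.1409
side7.npz 0.61 23 -0.1414 edges -0.1496 -0.133 line -0.1405
line stub [ 0.48488928 -0.14569539] 15
```

The pin lies within 1 mm of the line and parallel to it, at rest with the finger off. Next, press the lever along its arc.

```bash
S(){ grep -E "clock|pos|ft"; }
python3 -m creep '[[[2,-5,8],0],[[2,-5,16],0],[[2,-5,24],0],[[2,-6,28],0],[[2,-6,28],0]]'|S
python3 -m creep '[[[0,0,4],0],[[0,-2,8],0],[[0,-4,12],0],[[0,-6,16],0],[[0,-8,20],0]]'|S
python3 - <<'E'
from workcell import manip,camera
from line import *
c=camera("side");np.savez("side8.npz",**c);hsv=cv2.cvtColor(c["pixels"],cv2.COLOR_RGB2HSV)
im=c["pixels"][110:260,220:420,::-1]
cv2.imwrite("pics/crop8.png",cv2.resize(im,None,fx=4,fy=4,interpolation=cv2.INTER_CUBIC))
E
```

```text
clock: 13.37
position: [0.6119, -0.1921, 0.2981]
ft_force: [0.4, -0.2, -0.6]
clock: 13.78
position: [0.613, -0.2009, 0.2797]
ft_force: [-1.0, -2.9, 2.8]
```

View pics/crop8.png

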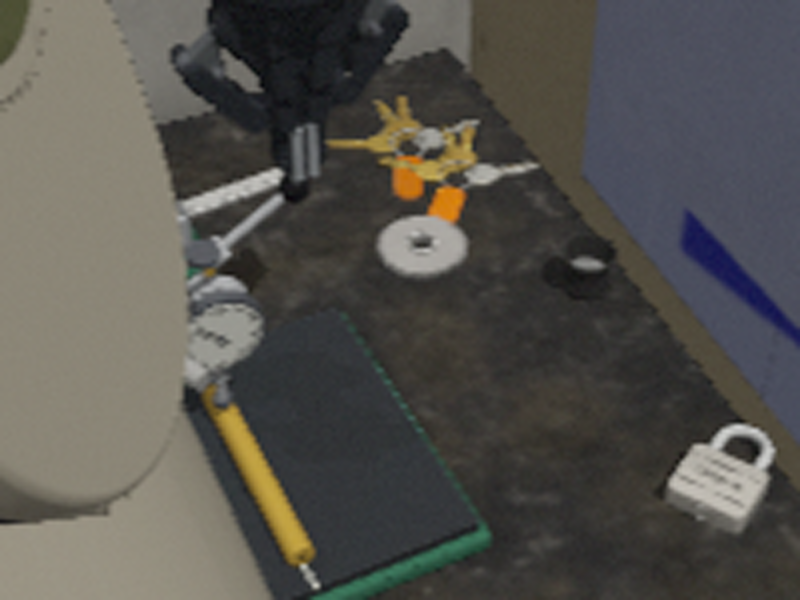

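The tip is on the knob at crop (295,185) and the lever is going down. Carry on along the arc.

```bash
S(){ grep -E "clock|pos|ft"; }
python3 -m creep '[[[0,-2,4],0],[[0,-3,8],0],[[0,-4,12],0],[[0,-5,16],0],[[0,-6,20],0]]'|S
python3 -m creep '[[[0,-1,4],0],[[0,-2,8],0],[[0,-2,12],0],[[0,-2,16],0],[[0,-2,20],0]]'|S
python3 -m creep '[[[0,0,4],0],[[0,1,8],0],[[0,1,12],0],[[0,1,16],0],[[0,2,19],0]]'|S
python3 -m creep '[[[0,0,2],0],[[0,0,4],0],[[0,0,4],0]]'|S
```

```text
clock: 14.25
position: [0.6131, -0.2057, 0.2589]
ft_force: [-0.4, -1.1, 0.6]
clock: 14.67
position: [0.6132, -0.2078, 0.2391]
ft_force: [-0.5, -0.7, 0.8]
clock: 15.08
position: [0.6131, -0.2058, 0.22]
ft_force: [0.6, -0.9, 0.7]
clock: 15.33
position: [0.6131, -0.2055, 0.2161]
ft_force: [0.5, 0.2, -0.1]
```

```bash
S(){ grep -E "clock|pos|ft"; }
python3 -m creep '[[[0,0,1],0],[[0,0,2],0],[[0,0,2],0]]'|S
python3 -m creep '[[[0,0,1],0],[[0,0,2],0],[[0,0,2],0]]'|S
python3 - <<'E'
from workcell import manip,camera
from line import *
c=camera("side");np.savez("side9.npz",**c)
im=c["pixels"][130:260,240:400,::-1]
cv2.imwrite("pics/crop9.png",cv2.resize(im,None,fx=4.6,fy=4.6,interpolation=cv2.INTER_CUBIC))
E
```

```text
clock: 15.58
position: [0.6133, -0.2059, 0.2152]
ft_force: [-2.1, 1.5, 5.4]
clock: 15.83
position: [0.6135, -0.2059, 0.2145]
ft_force: [-6.2, 3.9, 17.1]
```

View pics/crop9.png

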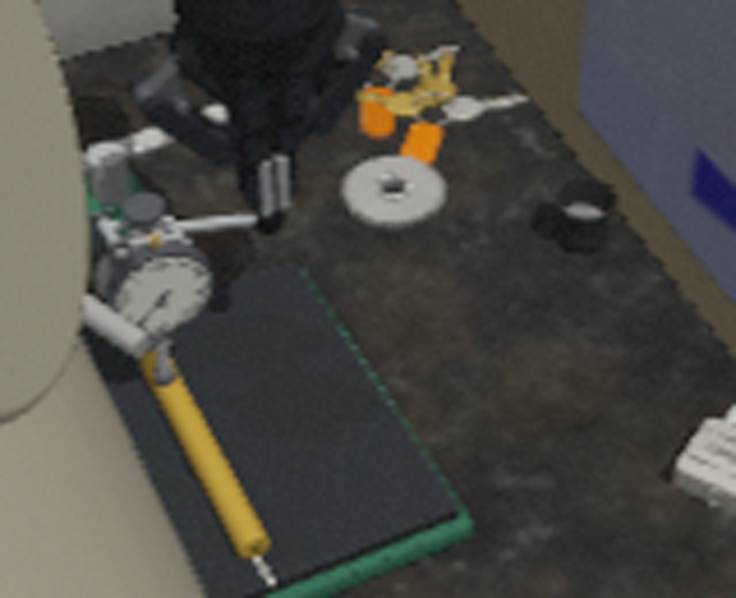

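The lever is at its stop (knob at crop (268,220), force rising to 17 N) and the foot stands on the pin at (163,372). Retreat, check and hand in.

```bash
S(){ grep -E "clock|pos|ft"; }
python3 -m creep '[[[0,0,-3],0],[[0,0,-20],0],[[0,0,-50],0],[[0,0,-80],0],[[0,0,-100],0]]'|S
python3 -m creep '[[[0,0,0],0],[[0,0,0],0],[[0,0,0],0],[[0,0,0],0],[[0,0,0],0]]'|S
python3 - <<'E'
from workcell import manip,camera
from line import *
c=camera("side");rep(c)
hsv=cv2.cvtColor(c["pixels"],cv2.COLOR_RGB2HSV);C=cloud(c)
k=(hsv[...,2]<60)&(abs(C[...,0]-.61)<.02)&(abs(C[...,1]+.205)<.02)&(abs(C[...,2]-.14)<.03)
print("knob",k.sum(),C[k].mean(0),C[k].max(0))
E
```

```text
clock: 16.3
position: [0.6133, -0.2064, 0.3153]
ft_force: [0.3, -0.4, -0.4]
clock: 16.72
position: [0.6129, -0.2057, 0.3113]
ft_force: [-0.3, -0.7, -1.1]
pin slope -0.0035262505110018917 n 241 x 0.4911462473496053 0.6062639254876032
0.5 line -0.1449 pin -0.144
0.54 line -0.1433 pin -0.1441
0.58 line -0.1417 pin -0.1442
knob 43 [ 0.61012582 -0.20277143  0.13797264] [ 0.6187678  -0.19567646  0.14350371]
```

Knob centre is near z = 0.134, which is the stop, and the pin hasn't moved.

```bash
python3 -c "
from workcell import manip
print(manip.hand_in())"
```

```text
the job is handed in; nothing more can be done
None
```

I rolled the brass pin onto the white line (within about 1 mm), pressed the lift lever to its stop so the gauge foot rests on the pin, and handed the job in at about 17 s; no verdict was returned.

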